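# Put the bench shaker into third speed and start it

## Robot

A 6-joint arm with a two-finger parallel gripper is mounted at the origin on a cart in front of the work surface, level with it; the furniture and walls round the work are solid. World frame = base frame: x ahead of the robot, y to its left, z up, the work surface at z = 0. Lengths are in m, angles in degrees, forces in N, time in s.
With the tool pointing down it reaches from about 0.375 to 0.9 m from the base axis. Payload 3.1 kg.
Tool frame: the origin (TCP) lies on the front face of the gripper's body, between the roots of the fingers; the fingertips stand 70 mm ahead of it and the grasp point (between the pads) lies 51 mm ahead of it (bot.tip_extent is the distance from the TCP to the fingertips, in m); z points along the fingers, x is the direction in which the jaws open and shut, and the axes are right-handed (so a half turn about z gives the same grasp; the last joint's range is limited). The gripper opens to 87 mm and grips with 3 to 60 N. Pads are 19 mm wide; open, the fingers measure 117 mm over their backs; the gripper's body (75 mm by 190 mm) begins 51 mm behind the grasp point.
Start: joints at [-80.014, 30.224, 82.088, -0, 67.689, -10.227], TCP at [0.216, -0.586, 0.292] pointing down, gripper open.
Joint ranges: [-176.69, 176.69], [-43.24, 126.21], [12.49, 139.97], [-82, 262], [0, 151.66], [-163.58, 163.58]. Speed limits (degrees/s): [159.86, 159.86, 180, 180, 180, 180].

## Interface

Orientations are given as a 3x3 rotation matrix whose columns are the frame's x, y, z axes.
In Python, from rig import bot, viewer, ticket gives the robot as it stands. The module is installed in compiled form; this text tells all that it offers.
- The arm moves only by the tool arm_command, never from a script. Its argument "targets" is a list of rows, each an object with "rot": the turn, a rotation vector about the tool's x, y, z in degrees, a list of three; "offset": the shift along the tool's x, y, z in cm, a list of three; "gripper": the closure, from 0 (fully open) to 1 (shut). A call has 1 to 8 rows; each row is the pose to reach, as a shift and turn from the pose commanded when the call began, along the tool's axes at that moment; what a row does not reach only later rows make up. A row lasts 1/10 s, in which the tool goes at most 50 mm and 8.59 degrees, less where a joint would pass 70% of its speed; a pose out of reach is approached as far as the arm can. A call with a gripper value outside its range is refused whole. The fingers move at their own pace and stop on an object; the grip force is fixed at half the most. Time passes only in rows, so rows that repeat a pose let the fingers close. It gives the time, the measured TCP pose, the force and the opening at its end, in the units of the state.
- bot.read_state(): the state, without advancing time (a new reading comes with each control period).
- viewer.capture(name): name is "side" or "top"; returns a dict with "frame" (384x512x3 uint8, red, green, blue), "fx", "fy", "cx", "cy" (pixels), "D" ([k1, k2, p1, p2, k3] as OpenCV has them; the pictures are not rectified), "view" (4x4, takes a point from world to camera coordinates). Camera axes: x right, y down, z forward; pixel columns grow to the right and rows downward; lengths in m; the calibration is good to about 2 mm. A picture is of the moment at which its call begins. There is no depth.
- ticket.hand_in(): hands the job in, once; it reports no verdict.
The state is a dict: "time_s": time; "joint_positions": joint angles; "qvel": joint speeds; "tau": joint torques, N m; "position": TCP position; "tcp_rot": TCP orientation; "force": force on the tool from outside, world axes, zero at the start; "moment": the same for the moment, N m; "opening": opening from 0.0 (shut) to 1.0 (fully open).
Only numpy, scipy, OpenCV 4.12 (cv2) and the standard library are available. Lean on these libraries where they do the work, as an engineer would, in place of code of your own. Each camera call takes 0.05 s, during which the arm holds its last target. There are 200 camera calls.

## Task

Two extraction bottles stand in the carrier of the bench shaker: put its drive into third speed and start it. With the fingertips, push the gear lever through the H-shaped gate out of the left-hand leg, across to the right, and all the way to the end of the far right slot (the one marked with three dots), and only then press the round run button fully in and let it come back up. Only push and press: do not pinch the lever, and leave the bottles and everything else standing as they are.

Things in the scene. Friction and masses are not known exactly. Their poses are not given: they have to be found in the camera images.
- shaker: fixed white bench shaker, casting 320 deep x 270 wide x 88 mm high. Origin: centre of its underside; x runs from its front (robot's side) to its back, y to its left, z up. Front half: gear console. Back half: aluminium tray, top 108 mm up, front edge 27 mm behind the origin, with cheeks and two bars (156 mm up) round the bottles, whose tops are 216 mm up
- gate_centre (a point): centre of the H cut in the steel gate plate (104 deep x 92 wide), on its top, 106 mm up; axes as the shaker's. Cross channel along y through this point, legs along x at y = +18 mm (left) and -18 mm (right). Slots 14 mm wide, stem 10 mm, corners rounded 4 mm; the plate stops the stem, 24 mm from the cross channel at a leg's end. Dots: far left 1, near left 2, far right 3, near right 4
- third_slot (a point): point on the plate's top in the far right slot (three dots), on the leg's middle line, 22 mm beyond the cross channel: where the stem should end
- lever_grip (a point): middle of the lever's black pear-shaped grip, 30 mm across at the top, 24 mm at the bottom, reaching from 28 mm below this point to 19 mm above it. It is 125 mm from the pivot, which lies 75 mm straight below gate_centre; 50 mm above the plate when upright. 1 to 2 N at the grip moves the lever; it stays where it is left
- lever_cross (a joint): sideways swing of the lever about its pivot, rad; 0 upright, positive to the right (shaker -y); about -0.245 in the left leg, +0.245 in the right leg (play 0.03 either way)
- lever_fore (a joint): fore-and-aft swing of the lever about its pivot, rad; 0 in the cross channel (play 0.03 either way), positive away from the front (shaker +x); about +0.31 against the far end of a slot, -0.31 against the near end. At the start it is anywhere along the left leg
- run_button_top (a point): centre of the top of the round grey run button, 28 mm across, pressed straight down; top 108 mm above the bench, 10 mm above its 44 mm housing when out. It is 110 mm to the left of gate_centre
- run_button (a joint): travel of the run button, m; 0 out, 0.006 fully in (5 N), springs back
- bottle_1: amber extraction bottle, 54 mm across, 108 mm tall, standing loose in the left half of the shaker's carrier; origin at the centre of its base, z up
- bottle_2: amber extraction bottle like bottle_1, in the right half of the carrier
- beaker: glass beaker, 55 mm across, 68 mm tall, standing on the bench; origin at the centre of its base
- timer: bench timer 62 x 62 x 15 mm lying on the bench; origin at the centre of its underside
- tip_box: clear pipette-tip box 72 x 122 x 64 mm on the bench; origin at the centre of its underside
Not all that is in view belongs to the job. What is shaped like the bottle_2 but red is not meant. Leave any red look-alike of the bottle_1 alone.

How it is judged:
By the outcome, as a careful person would: the job done as asked, in the order asked, and still so for the second after the job is handed in, with the robot touching nothing.
It also fails if it takes over 54 s, if anything falls off the work surface, if the arm or the gripper's body presses on something with over 40 N, if the wrist force passes 120 N, or if a joint passes its speed limit or range.

## Working session

There is one attempt and no reset: what is moved stays moved. The work goes in short steps, Python scripts to look and compute and a tool call to move; the robot and the scene stay as the last step left them, time stands still between calls to the robot, and variables do not carry over. Pictures are saved under pics/ and viewed, about 8 in all and at most 12, crops included, and the job is handed in when it is done.

Besides the shell and the picture viewer there is one more tool, called after "Call:" in YAML: its name, and indented under it one key for each argument. arm_command: Moves the arm, as the interface text tells. Its arguments: {"type":"object","properties":{"targets":{"type":"array"}},"required":["targets"]}

```bash
mkdir -p pics; cat > h.py <<'E'
import numpy as np, cv2
from rig import bot, viewer, ticket
def cap(n,fn=None):
    c=viewer.capture(n)
    if fn: cv2.imwrite('pics/'+fn,cv2.cvtColor(c['frame'],cv2.COLOR_RGB2BGR))
    c['K']=np.array([[c['fx'],0,c['cx']],[0,c['fy'],c['cy']],[0,0,1.]]);c['D']=np.array(c['D'],float);c['view']=np.array(c['view']);return c
def ray(c,uv):
    p=cv2.undistortPoints(np.array([[uv]],float),c['K'],c['D'])[0,0]
    R=c['view'][:3,:3];t=c['view'][:3,3]
    d=R.T@np.array([p[0],p[1],1]);return -R.T@t,d/np.linalg.norm(d)
def onz(c,uv,z):
    o,d=ray(c,uv);return o+d*(z-o[2])/d[2]
def proj(c,P):
    r,_=cv2.Rodrigues(c['view'][:3,:3]);return cv2.projectPoints(np.array(P,float).reshape(-1,1,3),r,c['view'][:3,3],c['K'],c['D'])[0][:,0]
def tri(c1,u1,c2,u2):
    o1,d1=ray(c1,u1);o2,d2=ray(c2,u2)
    s=np.linalg.lstsq(np.array([d1,-d2]).T,o2-o1,rcond=None)[0]
    a=o1+s[0]*d1;b=o2+s[1]*d2;return (a+b)/2,np.linalg.norm(a-b)
E
python3 - <<'E'
from h import *
np.set_printoptions(precision=4,suppress=True)
a=cap('top','t0.png');b=cap('side','s0.png')
for c in(a,b):print(c['fx'],c['D'],ray(c,(256,192)))
s=bot.read_state();print(s['time_s'],s['position'],s['tcp_rot'],s['force'],s['opening'],bot.tip_extent)
E
```

```text
400.9364275667367 [0.0294 0.     0.     0.     0.    ] (array([0.467 , 0.0137, 1.3758]), array([ 0.0909,  0.0361, -0.9952]))
383.83285513257385 [0.0007 0.     0.     0.     0.    ] (array([0.0182, 0.7806, 0.5052]), array([ 0.5233, -0.7656, -0.3742]))
0.1 [ 0.2159 -0.586   0.2914] [[ 0.3455 -0.9384 -0.0003]
 [-0.9384 -0.3455  0.0019]
 [-0.0019 -0.0003 -1.    ]] [ 0.9408 -0.6536  1.0017] 0.9986022977213946 0.0697
```

View pics/t0.png

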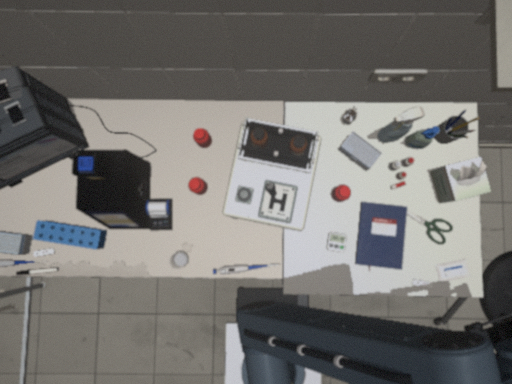

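View pics/s0.png

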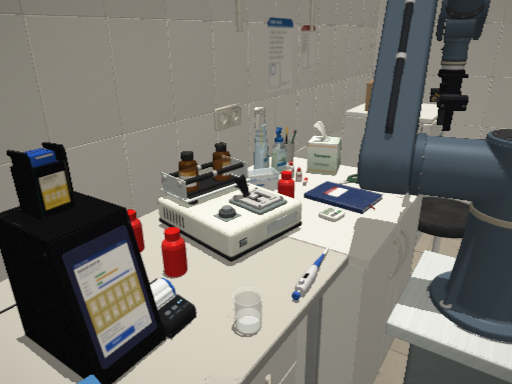

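The top view shows the shaker at about (272,175), turned slightly, with the H plate at (278,202), the button at (244,195) and the lever grip near (270,187). In the side view the grip is at about (241,185) and the button at (227,211). I'll crop both for detail.

```bash
python3 - <<'E'
import cv2,numpy as np
t=cv2.imread('pics/t0.png')[110:240,215:335];s=cv2.imread('pics/s0.png')[130:260,150:310]
t=cv2.resize(t,None,fx=4,fy=4,interpolation=cv2.INTER_CUBIC)[:, :]
s=cv2.resize(s,None,fx=4,fy=4,interpolation=cv2.INTER_CUBIC)
for im,x0,y0 in((t,215,110),(s,150,130)):
    for k in range(0,im.shape[1]//4,20): cv2.putText(im,str(x0+k),(k*4,10),0,.35,(0,0,255));cv2.line(im,(k*4,12),(k*4,18),(0,0,255))
    for k in range(0,im.shape[0]//4,20): cv2.putText(im,str(y0+k),(0,k*4+4),0,.35,(0,0,255))
cv2.imwrite('pics/t0c.png',t);cv2.imwrite('pics/s0c.png',s)
E
```

```text
(no output)
```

View pics/t0c.png

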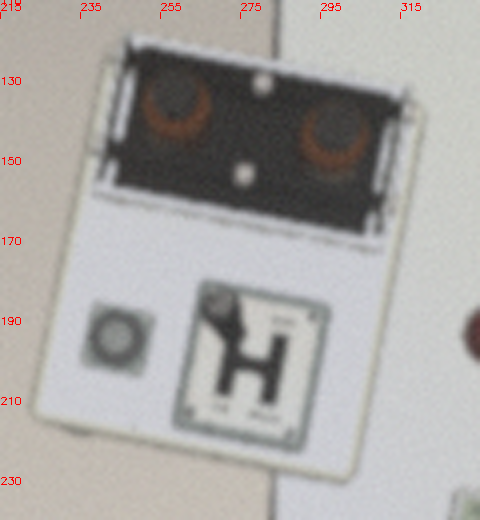

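View pics/s0c.png

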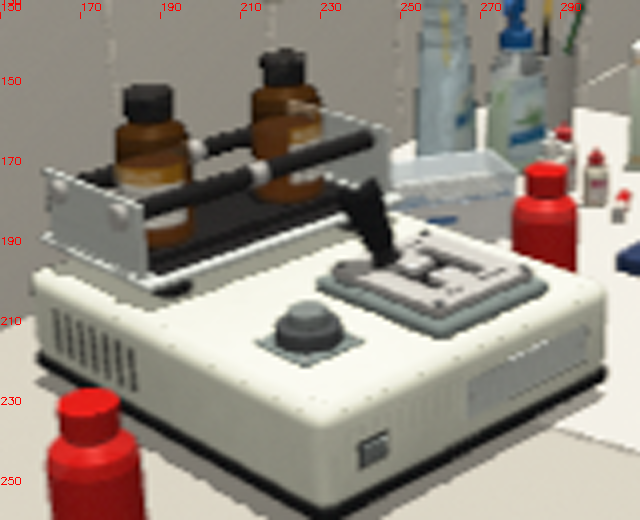

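The crops show the plate corners at (202,281), (329,304), (301,452) and (174,427) in top-crop pixels, the button at (116,337), and the grip's upper end at (219,300). The lever stands at the far end of the left leg (one dot).

```bash
python3 - <<'E'
from h import *
np.set_printoptions(precision=4,suppress=True)
a=cap('top');b=cap('side')
T=lambda x,y:(215+x/4-.375,110+y/4-.375)
S=lambda x,y:(150+x/4-.375,130+y/4-.375)
C=np.array([onz(a,T(*p),.104) for p in((202,281),(329,304),(301,452),(174,427))]);g=C.mean(0);print('gate',g)
fx=(C[0]+C[1]-C[2]-C[3])[:2];ly=(C[0]+C[3]-C[1]-C[2])[:2]
print('yaw',np.degrees(np.arctan2(fx[1],fx[0])),np.degrees(np.arctan2(-ly[0],ly[1])),np.linalg.norm(fx)/2,np.linalg.norm(ly)/2)
Q=np.array([onz(a,T(*p),.088) for p in((425,105),(352,480),(32,413))]);print('casting',Q)
e=Q[0]-Q[1];f=Q[2]-Q[1];print(np.degrees(np.arctan2(e[1],e[0])),np.degrees(np.arctan2(-f[0],f[1])))
gt=onz(a,T(251,366),.106);print('Hc',gt)
bt=onz(a,T(116,337),.108);print('btn',bt,'dist',np.linalg.norm(bt[:2]-gt[:2]),'ang',np.degrees(np.arctan2(-(bt-gt)[0],(bt-gt)[1])))
print('btn tri',tri(a,T(116,337),b,S(310,308)))
print('gate side px->',onz(b,S(432,280),.106))
print('grip top tri',tri(a,T(217,298),b,S(366,186)))
y=np.radians(-11.5);X=np.array([np.cos(y),np.sin(y),0]);Y=np.array([-np.sin(y),np.cos(y),0])
for nm,P in(('gate',gt),('btn',bt)):print(nm,proj(b,P),proj(a,P))
# grip predicted at far-left end
for fo in(.31,.28):
  cr=-.245
  for r in(.097,.125,.144):
    d=np.array([np.tan(fo),-np.tan(cr),1]);d/=np.linalg.norm(d)
    P=gt-[0,0,.075]+r*(d[0]*X+d[1]*Y+[0,0,d[2]]);print(fo,r,P,(proj(b,P)-[150,130]+.375)*4,(proj(a,P)-[215,110]+.375)*4)
E
```

```text
gate [ 0.555  -0.0088  0.104 ]
yaw -10.244084311632367 -10.126065698265306 0.11920094198670127 0.10265066644614221
casting [[ 0.7702 -0.1483  0.088 ]
 [ 0.4654 -0.0903  0.088 ]
 [ 0.5162  0.1669  0.088 ]]
-10.780507245635654 -11.174146728310602
Hc [ 0.5546 -0.0084  0.106 ]
btn [0.5764 0.099  0.108 ] dist 0.10958021701991394 ang -11.481679566363853
btn tri (array([0.5749, 0.0978, 0.1127]), np.float64(0.00281405829973877))
gate side px-> [0.5426 0.0064 0.106 ]
grip top tri (array([0.5965, 0.0151, 0.165 ]), np.float64(0.013337723525959905))
gate [[256.9718 196.8577]] [[277.375 201.125]]
btn [[225.8721 208.3241]] [[243.625 193.875]]
0.31 0.097 [0.5873 0.0079 0.1209] [[375.3104 246.4706]] [[230.9975 322.9902]]
0.31 0.125 [0.5968 0.0126 0.1468] [[358.7388 209.8564]] [[225.208  307.5208]]
0.31 0.144 [0.6032 0.0157 0.1644] [[347.3455 184.6834]] [[221.1438 296.6608]]
0.28 0.097 [0.5847 0.0086 0.1216] [[377.8159 246.5144]] [[230.036  326.2176]]
0.28 0.125 [0.5934 0.0135 0.1478] [[361.9479 209.8095]] [[223.9376 311.7496]]
0.28 0.144 [0.5993 0.0168 0.1656] [[351.0262 184.5463]] [[219.6547 301.5884]]
```

```bash
cat >> h.py <<'E'
from scipy.spatial.transform import Rotation as Ro
G=np.array([.5548,-.0086]);yaw=np.radians(-10.9)
X=np.array([np.cos(yaw),np.sin(yaw)]);Y=np.array([-np.sin(yaw),np.cos(yaw)])
Rg=np.array([[-Y[0],-X[0],0],[-Y[1],-X[1],0],[0,0,-1.]])  # tool x=-Y, z down, y=z*x
def local():
    s=bot.read_state();p=np.array(s['position']);d=p[:2]-G
    print('t',s['time_s'],'local mm',np.round([d@X*1e3,d@Y*1e3,(p[2]-bot.tip_extent)*1e3],1),'F',np.round(s['force'],1),'open',round(s['opening'],2));return s
def go(x,y,z):
    s=local();R=np.array(s['tcp_rot']);t=np.array([*(G+X*x/1e3+Y*y/1e3),z/1e3+bot.tip_extent])
    print('offset cm',np.round(R.T@(t-s['position'])*100,2),'rot',np.round(Ro.from_matrix(R.T@Rg).as_rotvec(degrees=True),1))
E
python3 - <<'E'
from h import *
print(np.linalg.det(Rg)); go(82,30,260)
E
```

```text
1.0
t 0.2 local mm [-223.5 -631.2  221.9] F [ 0.2 -0.4 -0.2] open 1.0
offset cm [-40.83 -60.33  -3.74] rot [ 0.   0.1 31.1]
```

Call:
arm_command:
  targets:
    - {"rot":[0,0,0],"offset":[0,0,-3.7],"gripper":1}
    - {"rot":[0,0.1,31.1],"offset":[-40.8,-60.3,-3.7],"gripper":1}
    - {"rot":[0,0.1,31.1],"offset":[-40.8,-60.3,-3.7],"gripper":1}
    - {"rot":[0,0.1,31.1],"offset":[-40.8,-60.3,-3.7],"gripper":1}
    - {"rot":[0,0.1,31.1],"offset":[-40.8,-60.3,-3.7],"gripper":1}
    - {"rot":[0,0.1,31.1],"offset":[-40.8,-60.3,-3.7],"gripper":1}
    - {"rot":[0,0.1,31.1],"offset":[-40.8,-60.3,-3.7],"gripper":1}
    - {"rot":[0,0.1,31.1],"offset":[-40.8,-60.3,-3.7],"gripper":1}

```text
time_s: 1.0
position: [0.4205, -0.3013, 0.3293]
tcp_rot: [[-0.189, -0.982, 0.0], [-0.982, 0.189, -0.002], [0.002, -0.001, -1.0]]
force: [0.3, -0.3, -0.7]
opening: 0.358
```

```bash
python3 -c "
from h import *
go(82,30,260)"
```

```text
t 1.0 local mm [ -76.6 -312.8  259.6] F [ 0.3 -0.3 -0.7] open 0.36
offset cm [-34.28 -15.85  -0.09] rot [-0.  -0.1 -0. ]
```

Call:
arm_command:
  targets:
    - {"rot":[0,0,0],"offset":[-34,-15.8,0],"gripper":1}
    - {"rot":[0,0,0],"offset":[-34,-15.8,0],"gripper":1}
    - {"rot":[0,0,0],"offset":[-34,-15.8,0],"gripper":1}
    - {"rot":[0,0,0],"offset":[-34,-15.8,0],"gripper":1}
    - {"rot":[0,0,0],"offset":[-34,-15.8,0],"gripper":1}
    - {"rot":[0,0,0],"offset":[-34,-15.8,0],"gripper":1}
    - {"rot":[0,0,0],"offset":[-34,-15.8,0],"gripper":1}
    - {"rot":[0,0,0],"offset":[-34,-15.8,0],"gripper":1}

```text
time_s: 1.8
position: [0.6407, 0.0047, 0.3285]
tcp_rot: [[-0.186, -0.983, 0.001], [-0.983, 0.186, -0.001], [0.0, -0.001, -1.0]]
force: [0.2, -0.4, -0.1]
opening: 0.001
```

```bash
python3 -c "
from h import *
go(82,30,180)"
```

```text
t 1.8 local mm [ 81.8  29.3 258.8] F [ 0.2 -0.4 -0.1] open 0.0
offset cm [-0.07 -0.01  7.88] rot [-0.1 -0.   0.2]
```

Now I'll lower to a tip height of about 180 mm and take one close look from the side.

Call:
arm_command:
  targets:
    - {"rot":[0,0,0],"offset":[0,0,4],"gripper":1}
    - {"rot":[0,0,0],"offset":[0,0,7],"gripper":1}
    - {"rot":[0,0,0],"offset":[0,0,8],"gripper":1}
    - {"rot":[0,0,0],"offset":[0,0,8],"gripper":1}

```text
time_s: 2.2
position: [0.6381, 0.0009, 0.2469]
tcp_rot: [[-0.189, -0.982, -0.004], [-0.982, 0.189, -0.001], [0.002, 0.004, -1.0]]
force: [0.5, 0.2, 0.7]
opening: 0.005
```

```bash
cat >> h.py <<'E'
def look(fn):
    a=cap('top');b=cap('side');o=[]
    for c,x0,y0 in((a,225,130),(b,175,120)):
        im=cv2.cvtColor(c['frame'],cv2.COLOR_RGB2BGR)[y0:y0+100,x0:x0+100]
        o.append(cv2.resize(im,None,fx=4,fy=4,interpolation=cv2.INTER_CUBIC))
    cv2.imwrite('pics/'+fn,np.hstack(o));return a,b
E
python3 -c "
from h import *
look('l1.png');go(82,30,138)"
```

```text
t 2.3 local mm [ 81.8  24.9 180.2] F [ 0.8 -0.3 -0.2] open 0.01
offset cm [-0.51 -0.01  4.22] rot [-0.1 -0.1 -0. ]
```

View pics/l1.png

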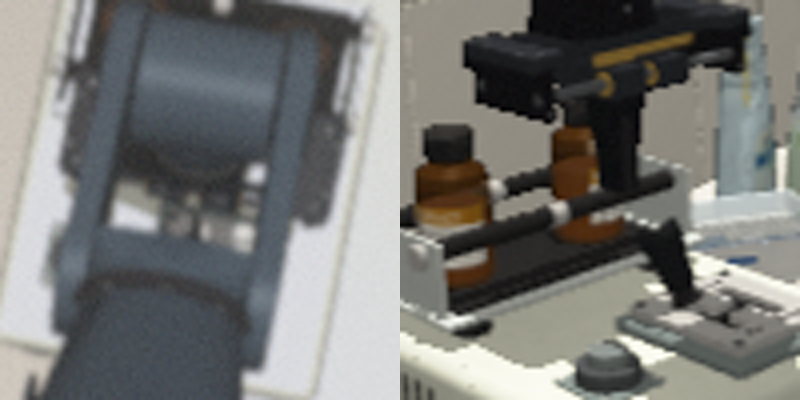

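The side view shows the closed fingertips at about (617,190) in the picture, behind and above the grip (top at 665,225), with clear space in between. I'll check the projection offset before lowering.

```bash
python3 -c "
from h import *
s=local();b=cap('side')
L=lambda x,y,z:[*(G+X*x/1e3+Y*y/1e3),z/1e3]
f=lambda P:(proj(b,P)-[175,120]+.375)*4+[400,0]
p=np.array(s['position']);p[2]-=bot.tip_extent
print('tip',f(p))
for fo in(.31,.25,.2):
  for r in(97,144):
    d=np.array([np.tan(fo),np.tan(.245),1]);d/=np.linalg.norm(d);print(fo,r,np.round(d*r+[0,0,31]),f(L(*(d*r+[0,0,31]))))
for q in((0,0,106),(0,18,106),(0,-18,106),(24,18,106),(-24,18,106),(0,110,108)):print(q,f(L(*q)))
go(82,30,138)
"
```

```text
t 2.3 local mm [ 81.8  24.9 180.2] F [ 0.8 -0.3 -0.2] open 0.01
tip [[616.8702593 186.9174089]]
0.31 97 [ 29.  22. 121.] [[675.17125378 286.55008862]]
0.31 144 [ 43.  33. 164.] [[647.15254322 224.84922564]]
0.25 97 [ 23.  23. 122.] [[680.30361128 286.72450494]]
0.25 144 [ 35.  34. 167.] [[654.7080919  224.71086878]]
0.2 97 [ 19.  23. 123.] [[684.74411386 287.20027858]]
0.2 144 [ 28.  34. 168.] [[661.27871237 225.0997585 ]]
(0, 0, 106) [[729.32548339 308.79455029]]
(0, 18, 106) [[710.27720983 316.41750444]]
(0, -18, 106) [[747.95015296 301.34112928]]
(24, 18, 106) [[685.39678524 306.93907308]]
(-24, 18, 106) [[735.95268889 326.1988368 ]]
(0, 110, 108) [[605.60006291 355.34782023]]
t 2.35 local mm [ 82.1  24.9 180.8] F [ 0.5 -0.2 -0.4] open 0.0
offset cm [-0.52  0.03  4.28] rot [-0.2 -0.1 -0. ]
```

Call:
arm_command:
  targets:
    - {"rot":[0,0,0],"offset":[-0.5,0,2.2],"gripper":1}
    - {"rot":[0,0,0],"offset":[-0.5,0,4.2],"gripper":1}
    - {"rot":[0,0,0],"offset":[-0.5,0,4.2],"gripper":1}
    - {"rot":[0,0,0],"offset":[-0.5,0,4.2],"gripper":1}

```text
time_s: 2.75
position: [0.6408, 0.0053, 0.2082]
tcp_rot: [[-0.189, -0.982, 0.002], [-0.982, 0.189, -0.002], [0.002, -0.003, -1.0]]
force: [-0.3, -0.4, 0.2]
opening: 0.006
```

```bash
python3 -c "
from h import *
go(25,30,138)"
```

```text
t 2.75 local mm [ 81.8  29.9 138.5] F [-0.3 -0.4  0.2] open 0.01
offset cm [-0.01  5.68  0.03] rot [-0.2 -0.1 -0. ]
```

Call:
arm_command:
  targets:
    - {"rot":[0,0,0],"offset":[0,1.2,0],"gripper":1}
    - {"rot":[0,0,0],"offset":[0,2.2,0],"gripper":1}
    - {"rot":[0,0,0],"offset":[0,3.1,0],"gripper":1}
    - {"rot":[0,0,0],"offset":[0,4.0,0],"gripper":1}
    - {"rot":[0,0,0],"offset":[0,4.7,0],"gripper":1}
    - {"rot":[0,0,0],"offset":[0,5.2,0],"gripper":1}
    - {"rot":[0,0,0],"offset":[0,5.5,0],"gripper":1}
    - {"rot":[0,0,0],"offset":[0,5.5,0],"gripper":1}

```text
time_s: 3.55
position: [0.5854, 0.0162, 0.2066]
tcp_rot: [[-0.189, -0.982, -0.001], [-0.982, 0.189, -0.002], [0.002, 0.001, -1.0]]
force: [0.6, -0.0, -0.1]
opening: 0.003
```

```bash
python3 -c "
from h import *
look('l2.png');go(25,30,138)"
```

```text
t 3.65 local mm [ 25.7  30.  136.7] F [0.4 0.5 0.1] open 0.0
offset cm [ 0.    0.07 -0.13] rot [ 0.  -0.1  0. ]
```

View pics/l2.png

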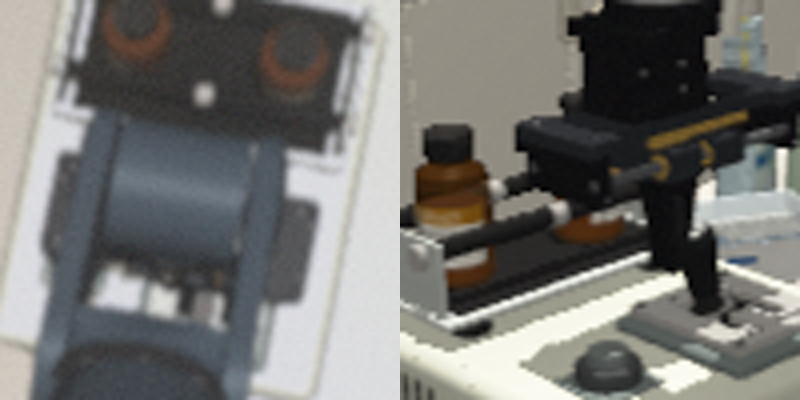

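```bash
python3 -c "
from h import *
b=cap('side')
L=lambda x,y,z:[*(G+X*x/1e3+Y*y/1e3),z/1e3]
f=lambda P:(proj(b,P)-[175,120]+.375)*4+[400,0]
s=bot.read_state();p=np.array(s['position']);p[2]-=bot.tip_extent;print('tip',f(p))
for fo in(.1,.05,0,-.05,-.1):
  for r in(97,144):
    d=np.array([np.tan(fo),np.tan(.245),1]);d/=np.linalg.norm(d);print(fo,r,f(L(*(d*r+[0,0,31]))))
im=cv2.cvtColor(b['frame'],cv2.COLOR_RGB2BGR)[165:215,235:285]
im=np.clip(im.astype(float)*1.8,0,255).astype('uint8')
cv2.imwrite('pics/l2c.png',cv2.resize(im,None,fx=10,fy=10,interpolation=cv2.INTER_CUBIC))
"
```

```text
tip [[669.42132788 268.71451843]]
0.1 97 [[694.03146057 289.05635441]]
0.1 144 [[675.11233926 227.2712091 ]]
0.05 97 [[698.85847424 290.43687508]]
0.05 144 [[682.34667858 229.06032976]]
0 97 [[703.79386725 292.11827625]]
0 144 [[689.77218147 231.32116529]]
-0.05 97 [[708.8267622  294.09925266]]
-0.05 144 [[697.37235432 234.05451632]]
-0.1 97 [[713.94587011 296.37788477]]
-0.1 144 [[705.12978394 237.26006408]]
```

View pics/l2c.png

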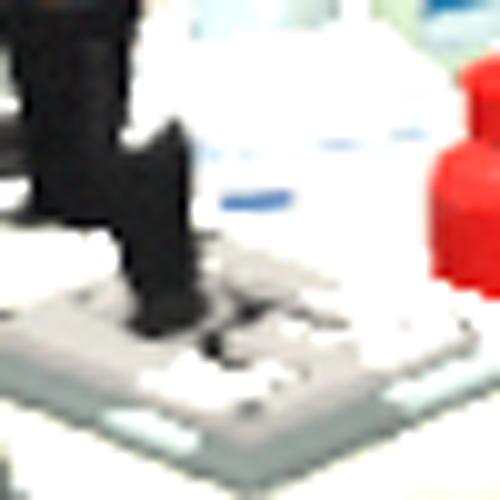

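The grip now stands at about (168,200) in the crop, with its foot at the crossing and the near-left leg free in front of it, so the lever is at about the cross channel. Next I go round to its left.

Call:
arm_command:
  targets:
    - {"rot":[0,0,0],"offset":[0,-2,0],"gripper":1}
    - {"rot":[0,0,0],"offset":[0,-3.4,0],"gripper":1}
    - {"rot":[0,0,0],"offset":[-4.5,-3.4,0],"gripper":1}
    - {"rot":[0,0,0],"offset":[-4.5,-3.4,0],"gripper":1}
    - {"rot":[0,0,0],"offset":[-4.5,0,0],"gripper":1}
    - {"rot":[0,0,0],"offset":[-4.5,2.5,0],"gripper":1}
    - {"rot":[0,0,0],"offset":[-4.5,2.5,0],"gripper":1}
    - {"rot":[0,0,0],"offset":[-4.5,2.5,0],"gripper":1}

```text
time_s: 4.5
position: [0.5698, 0.0648, 0.2066]
tcp_rot: [[-0.188, -0.982, 0.0], [-0.982, 0.188, -0.002], [0.002, -0.0, -1.0]]
force: [0.3, 0.4, 0.4]
opening: 0.005
```

```bash
python3 -c "
from h import *
go(0,2,138)"
```

```text
t 4.5 local mm [  0.9  74.9 136.9] F [0.3 0.4 0.4] open 0.0
offset cm [ 7.29  0.09 -0.09] rot [-0.  -0.1  0. ]
```

Call:
arm_command:
  targets:
    - {"rot":[0,0,0],"offset":[1,0.1,0],"gripper":1}
    - {"rot":[0,0,0],"offset":[1.7,0.1,0],"gripper":1}
    - {"rot":[0,0,0],"offset":[2.3,0.1,0],"gripper":1}
    - {"rot":[0,0,0],"offset":[2.8,0.1,0],"gripper":1}

```text
time_s: 4.9
position: [0.5644, 0.0368, 0.207]
tcp_rot: [[-0.19, -0.982, 0.002], [-0.982, 0.19, -0.001], [0.001, -0.002, -1.0]]
force: [-0.5, 1.6, 1.3]
opening: 0.006
```

Call:
arm_command:
  targets:
    - {"rot":[0,0,0],"offset":[0.8,0,0],"gripper":1}
    - {"rot":[0,0,0],"offset":[1.6,0,0],"gripper":1}
    - {"rot":[0,0,0],"offset":[2.4,0,0],"gripper":1}
    - {"rot":[0,0,0],"offset":[3.2,0,0],"gripper":1}
    - {"rot":[0,0,0],"offset":[3.9,0,0],"gripper":1}
    - {"rot":[0,0,0],"offset":[4.4,0,0],"gripper":1}
    - {"rot":[0,0,0],"offset":[4.4,0,0],"gripper":1}

```text
time_s: 5.6
position: [0.5551, -0.0064, 0.2066]
tcp_rot: [[-0.19, -0.982, -0.001], [-0.982, 0.19, -0.002], [0.002, 0.0, -1.0]]
force: [0.3, -0.4, -0.1]
opening: 0.004
```

```bash
python3 -c "
from h import *
go(0,1,138)"
```

```text
t 5.6 local mm [ -0.2   2.2 136.9] F [ 0.3 -0.4 -0.1] open 0.0
offset cm [ 0.13 -0.02 -0.11] rot [ 0.  -0.1 -0. ]
```

Call:
arm_command:
  targets:
    - {"rot":[0,0,0],"offset":[0.15,0,0],"gripper":1}
    - {"rot":[0,0,0],"offset":[0.3,0,0],"gripper":1}

```text
time_s: 5.8
position: [0.5546, -0.0082, 0.2066]
tcp_rot: [[-0.189, -0.982, -0.0], [-0.982, 0.189, -0.001], [0.001, 0.0, -1.0]]
force: [0.1, 0.3, -1.0]
opening: 0.006
```

```bash
python3 -c "
from h import *
look('l3.png');go(0,1,138)"
```

```text
t 5.9 local mm [ -0.2   0.2 136.9] F [0.2 0.9 0.1] open 0.01
offset cm [-0.08 -0.02 -0.11] rot [ 0.  -0.1  0. ]
```

View pics/l3.png

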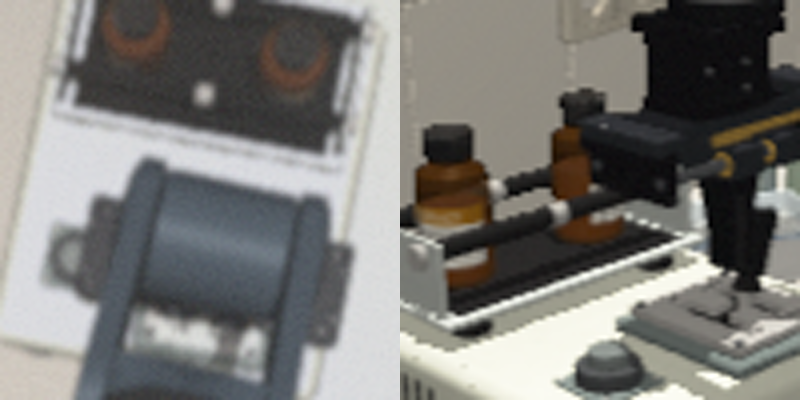

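The lever now leans right (grip about (762,240), foot (745,290), where (0,-18) was predicted at (748,301)), so it is at the right leg. Next I go round to its front.

Call:
arm_command:
  targets:
    - {"rot":[0,0,0],"offset":[-2.5,0,0],"gripper":1}
    - {"rot":[0,0,0],"offset":[-2.5,2,0],"gripper":1}
    - {"rot":[0,0,0],"offset":[-2.5,4.5,0],"gripper":1}
    - {"rot":[0,0,0],"offset":[-2.5,4.5,0],"gripper":1}
    - {"rot":[0,0,0],"offset":[0,4.5,0],"gripper":1}
    - {"rot":[0,0,0],"offset":[3.1,4.5,0],"gripper":1}
    - {"rot":[0,0,0],"offset":[3.1,4.5,0],"gripper":1}
    - {"rot":[0,0,0],"offset":[3.1,4.5,0],"gripper":1}

```text
time_s: 6.7
position: [0.5056, -0.0312, 0.207]
tcp_rot: [[-0.191, -0.982, 0.001], [-0.982, 0.191, -0.002], [0.002, -0.002, -1.0]]
force: [-0.0, -0.5, -0.2]
opening: 0.004
```

```bash
python3 -c "
from h import *
go(9,-31,138)"
```

```text
t 6.7 local mm [-44.  -31.5 137.3] F [-0.  -0.5 -0.2] open 0.0
offset cm [-0.05 -5.3  -0.06] rot [-0.1 -0.1 -0.1]
```

Call:
arm_command:
  targets:
    - {"rot":[0,0,0],"offset":[0,-1,0],"gripper":1}
    - {"rot":[0,0,0],"offset":[0,-2,0],"gripper":1}
    - {"rot":[0,0,0],"offset":[0,-2.8,0],"gripper":1}
    - {"rot":[0,0,0],"offset":[0,-3.5,0],"gripper":1}
    - {"rot":[0,0,0],"offset":[0,-4.1,0],"gripper":1}
    - {"rot":[0,0,0],"offset":[0,-4.6,0],"gripper":1}
    - {"rot":[0,0,0],"offset":[0,-5,0],"gripper":1}
    - {"rot":[0,0,0],"offset":[0,-5.2,0],"gripper":1}

```text
time_s: 7.5
position: [0.5566, -0.0401, 0.2068]
tcp_rot: [[-0.189, -0.982, 0.001], [-0.982, 0.189, -0.002], [0.001, -0.001, -1.0]]
force: [-1.4, -0.4, -0.4]
opening: 0.006
```

Call:
arm_command:
  targets:
    - {"rot":[0,0,0],"offset":[0,-0.1,0],"gripper":1}
    - {"rot":[0,0,0],"offset":[0,-0.2,0],"gripper":1}

```text
time_s: 7.7
position: [0.558, -0.0405, 0.2069]
tcp_rot: [[-0.189, -0.982, 0.0], [-0.982, 0.189, -0.002], [0.001, -0.001, -1.0]]
force: [-1.4, 0.1, -1.0]
opening: 0.005
```

```bash
python3 -c "
from h import *
go(9,-31,138)"
```

```text
t 7.7 local mm [  9.1 -30.7 137.2] F [-1.4  0.1 -1. ] open 0.0
offset cm [ 0.03  0.01 -0.08] rot [-0.  -0.1  0. ]
```

Still moving at 1.4 N. I'll continue in 1 mm steps until I feel the end.

Call:
arm_command:
  targets:
    - {"rot":[0,0,0],"offset":[0,-0.1,0],"gripper":1}
    - {"rot":[0,0,0],"offset":[0,-0.2,0],"gripper":1}

```text
time_s: 7.9
position: [0.5594, -0.0408, 0.2068]
tcp_rot: [[-0.189, -0.982, -0.001], [-0.982, 0.189, -0.001], [0.002, 0.001, -1.0]]
force: [-2.6, 1.6, -0.7]
opening: 0.005
```

Call:
arm_command:
  targets:
    - {"rot":[0,0,0],"offset":[0,-0.1,0],"gripper":1}
    - {"rot":[0,0,0],"offset":[0,-0.15,0],"gripper":1}

```text
time_s: 8.1
position: [0.5601, -0.041, 0.2066]
tcp_rot: [[-0.189, -0.982, -0.003], [-0.982, 0.189, -0.001], [0.001, 0.003, -1.0]]
force: [-4.6, 0.9, 0.9]
opening: 0.007
```

Call:
arm_command:
  targets:
    - {"rot":[0,0,0],"offset":[0,-0.1,0],"gripper":1}
    - {"rot":[0,0,0],"offset":[0,-0.1,0],"gripper":1}

```text
time_s: 8.3
position: [0.5605, -0.041, 0.2064]
tcp_rot: [[-0.189, -0.982, -0.005], [-0.982, 0.189, -0.001], [0.001, 0.004, -1.0]]
force: [-5.7, 1.3, 2.0]
opening: 0.006
```

Call:
arm_command:
  targets:
    - {"rot":[0,0,0],"offset":[0,1,0],"gripper":1}
    - {"rot":[0,0,0],"offset":[0,4,0],"gripper":1}
    - {"rot":[0,0,0],"offset":[0,6,0],"gripper":1}
    - {"rot":[0,0,0],"offset":[0,7,0],"gripper":1}

```text
time_s: 8.7
position: [0.4926, -0.0281, 0.2072]
tcp_rot: [[-0.189, -0.982, 0.002], [-0.982, 0.189, -0.002], [0.002, -0.003, -1.0]]
force: [0.6, 0.3, -0.1]
opening: 0.005
```

```bash
python3 -c "
from h import *
look('l4.png');go(0,110,138)"
```

```text
t 8.8 local mm [-56.8 -30.9 137.6] F [-0.1 -0.7 -1.6] open 0.01
offset cm [-14.09  -5.68  -0.06] rot [-0.1 -0.1  0. ]
```

View pics/l4.png

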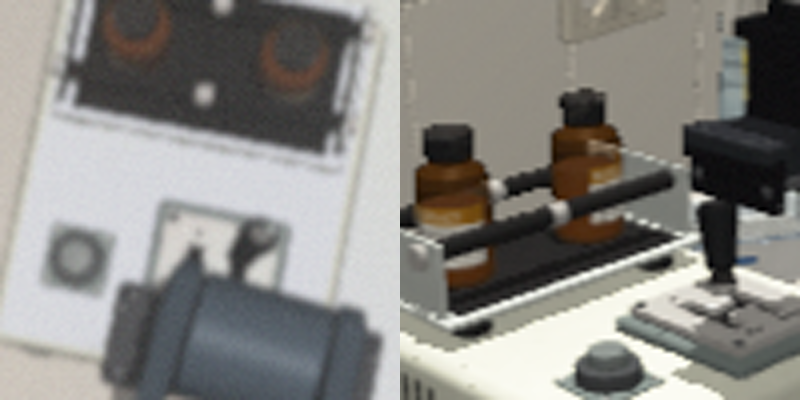

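The top view shows the lever in the far right slot, with the grip at about (262,232), and 5.7 N was felt against the end. The bottles are untouched and the button is at (75,257). Now the button.

Call:
arm_command:
  targets:
    - {"rot":[0,0,0],"offset":[-4,0,-1],"gripper":1}
    - {"rot":[0,0,0],"offset":[-8.5,0,-1],"gripper":1}
    - {"rot":[0,0,0],"offset":[-13,-1.5,-1],"gripper":1}
    - {"rot":[0,0,0],"offset":[-14.1,-5.7,0],"gripper":1}
    - {"rot":[0,0,0],"offset":[-14.1,-5.7,1],"gripper":1}
    - {"rot":[0,0,0],"offset":[-14.1,-5.7,2],"gripper":1}
    - {"rot":[0,0,0],"offset":[-14.1,-5.7,2],"gripper":1}

```text
time_s: 9.5
position: [0.5749, 0.099, 0.1847]
tcp_rot: [[-0.189, -0.982, -0.004], [-0.982, 0.189, -0.002], [0.002, 0.003, -1.0]]
force: [-0.1, 1.4, -1.0]
opening: 0.004
```

```bash
python3 -c "
from h import *
look('l5.png');go(0.5,110,101)"
```

```text
t 9.6 local mm [ -0.2 109.4 116.5] F [ 0.3  0.5 -0.2] open 0.01
offset cm [-0.06 -0.07  1.55] rot [ 0.1 -0.1 -0. ]
```

View pics/l5.png

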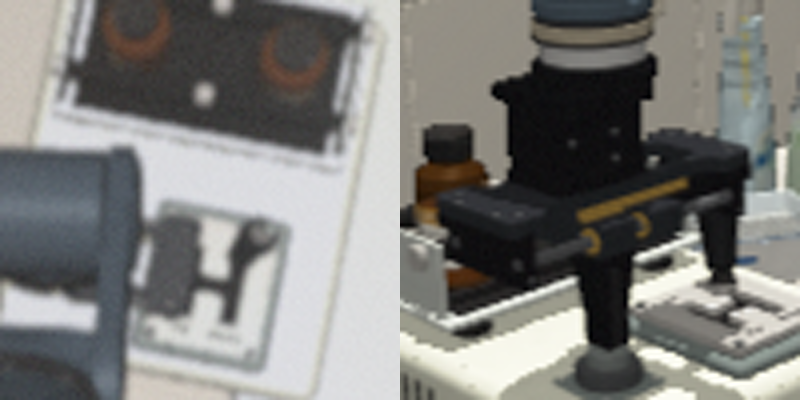

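The fingertips stand over the button (605,345), and the lever stands clear in the three-dot slot. Pressing.

Call:
arm_command:
  targets:
    - {"rot":[0,0,0],"offset":[0,0,0.6],"gripper":1}
    - {"rot":[0,0,0],"offset":[0,0,1.0],"gripper":1}
    - {"rot":[0,0,0],"offset":[0,0,1.3],"gripper":1}
    - {"rot":[0,0,0],"offset":[0,0,1.5],"gripper":1}

```text
time_s: 10.0
position: [0.5765, 0.099, 0.176]
tcp_rot: [[-0.189, -0.982, 0.002], [-0.982, 0.189, -0.003], [0.002, -0.003, -1.0]]
force: [-9.0, -0.9, 37.2]
opening: 0.004
```

Call:
arm_command:
  targets:
    - {"rot":[0,0,0],"offset":[0,0,0.1],"gripper":1}
    - {"rot":[0,0,0],"offset":[0,0,0.2],"gripper":1}

```text
time_s: 10.2
position: [0.5765, 0.099, 0.1759]
tcp_rot: [[-0.188, -0.982, 0.003], [-0.982, 0.188, -0.003], [0.002, -0.004, -1.0]]
force: [-11.1, -1.8, 42.2]
opening: 0.008
```

42 N at tip height 106 mm, higher than I expected. I'll ease off in small steps and read the force, to see whether this is the button's end stop.

Call:
arm_command:
  targets:
    - {"rot":[0,0,0],"offset":[0,0,-0.5],"gripper":1}
    - {"rot":[0,0,0],"offset":[0,0,-0.5],"gripper":1}

```text
time_s: 10.4
position: [0.5764, 0.099, 0.1769]
tcp_rot: [[-0.189, -0.982, 0.003], [-0.982, 0.189, -0.002], [0.002, -0.004, -1.0]]
force: [-0.1, -1.7, 4.4]
opening: 0.004
```

Call:
arm_command:
  targets:
    - {"rot":[0,0,0],"offset":[0,0,-0.1],"gripper":1}
    - {"rot":[0,0,0],"offset":[0,0,-0.1],"gripper":1}

```text
time_s: 10.6
position: [0.5766, 0.099, 0.1765]
tcp_rot: [[-0.189, -0.982, 0.002], [-0.982, 0.189, -0.002], [0.002, -0.002, -1.0]]
force: [-0.7, -2.0, 9.8]
opening: 0.006
```

Call:
arm_command:
  targets:
    - {"rot":[0,0,0],"offset":[0,0,-0.2],"gripper":1}
    - {"rot":[0,0,0],"offset":[0,0,-0.2],"gripper":1}

```text
time_s: 10.8
position: [0.5766, 0.099, 0.1779]
tcp_rot: [[-0.189, -0.982, 0.001], [-0.982, 0.189, -0.002], [0.002, -0.002, -1.0]]
force: [0.4, -1.2, 3.2]
opening: 0.002
```

Call:
arm_command:
  targets:
    - {"rot":[0,0,0],"offset":[0,0,-0.2],"gripper":1}
    - {"rot":[0,0,0],"offset":[0,0,-0.2],"gripper":1}

```text
time_s: 11.0
position: [0.5765, 0.0992, 0.1796]
tcp_rot: [[-0.189, -0.982, 0.001], [-0.982, 0.189, -0.002], [0.002, -0.001, -1.0]]
force: [1.9, -2.0, 2.3]
opening: 0.009
```

Call:
arm_command:
  targets:
    - {"rot":[0,0,0],"offset":[0,0,-0.2],"gripper":1}
    - {"rot":[0,0,0],"offset":[0,0,-0.2],"gripper":1}

```text
time_s: 11.2
position: [0.5761, 0.0996, 0.1815]
tcp_rot: [[-0.189, -0.982, 0.0], [-0.982, 0.189, -0.001], [0.001, -0.0, -1.0]]
force: [0.8, -0.8, 1.4]
opening: 0.001
```

The force follows a spring from about 184 down to 177 mm TCP height (roughly 0.5 to 0.8 N/mm), then a hard stop, so the button was fully in. Now I rise clear and check.

Call:
arm_command:
  targets:
    - {"rot":[0,0,0],"offset":[0,0,-2],"gripper":1}
    - {"rot":[0,0,0],"offset":[0,0,-6],"gripper":1}
    - {"rot":[0,0,0],"offset":[0,4,-11],"gripper":1}
    - {"rot":[0,0,0],"offset":[-4,7,-14],"gripper":1}
    - {"rot":[0,0,0],"offset":[-8,9,-14],"gripper":1}
    - {"rot":[0,0,0],"offset":[-12,9,-14],"gripper":1}
    - {"rot":[0,0,0],"offset":[-12,9,-14],"gripper":1}

```text
time_s: 11.9
position: [0.5089, 0.2398, 0.3217]
tcp_rot: [[-0.183, -0.983, 0.0], [-0.983, 0.183, 0.002], [-0.002, -0.0, -1.0]]
force: [0.0, -0.3, -0.0]
opening: 0.005
```

```bash
python3 -c "
from h import *
a,b=look('l6.png');local()
L=lambda x,y,z:[*(G+X*x/1e3+Y*y/1e3),z/1e3]
for fo in(.31,.27,.23):
  d=np.array([np.tan(fo),-np.tan(.255),1]);d/=np.linalg.norm(d);P=L(*(d*144+[0,0,31]));print(fo,(proj(a,P)-[225,130]+.375)*4,(proj(b,P)-[175,120]+.375)*4+[400,0])
"
```

```text
t 12.0 local mm [-91.1 231.1 250.8] F [-0.2  0.2 -0.3] open 0.01
0.31 [[268.57400919 234.6863349 ]] [[719.873124   201.07417809]]
0.27 [[267.80107513 241.51907883]] [[725.74293986 200.56397944]]
0.23 [[266.92930908 248.44775557]] [[731.65591127 200.36705489]]
```

View pics/l6.png

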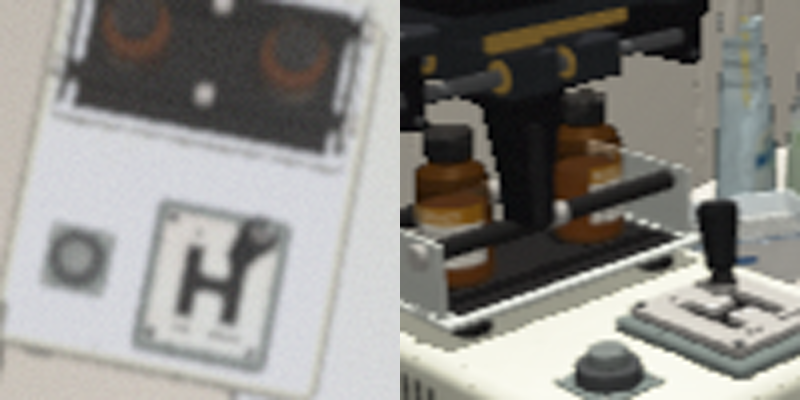

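The grip's top is at (263,231) in the top view and (718,205) in the side view, which matches the far end of the right slot (predicted (269,235) and (720,201) at 0.31 rad). The button is back up, the bottles stand as before, and the arm is clear. Handing in.

```bash
python3 -c "
from h import *
print(ticket.hand_in())"
```

```text
the job is handed in; nothing more can be done
None
```

I put the shaker's drive into third speed, then pressed the run button fully in and let it come back up. I handed the job in at about 12 s on the robot's clock. With closed fingertips only, I pushed the lever from the far left slot back to the cross channel, across to the right leg, and to the end of the three-dot slot.

**Lever:** I felt 5.7 N against the slot's end. In the last pictures the top of the grip lies within about 2 mm of where it should be at 0.31 rad in both views.

**Button:** as I eased off, the force fell like a spring over about 6 mm above a hard stop. The last picture shows the button back up.

**Rest of the scene:** both bottles stood as before in the last pictures. The arm was clear, with no force on the wrist.

**What disagreed:**
- **Button height:** contact and the hard stop came about 4 mm higher than the text's 108 mm top implies. My two-view measurement of 112.7 mm had hinted at this, but I worked from the text.
- **Pressing force:** because of that, the fingertips pressed with up to about 42 N for a moment. That is far below the 120 N wrist limit. It is slightly over the 40 N limit for the arm and gripper body, but in the pictures only the fingertips were on the button.
- **Lever's starting tilt:** the two views disagreed (about 0.28 rad from the top, 0.2 rad from the side), which made no difference to the pushing.

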